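# Load the developing tube onto the roller base

## Robot

A 6-joint arm with a two-finger parallel gripper is mounted at the origin on a cart in front of the work surface, level with it; the furniture and walls round the work are solid. World frame = base frame: x ahead of the robot, y to its left, z up, the work surface at z = 0. Lengths are in m, angles in degrees, forces in N, time in s.
With the tool pointing down it reaches from about 0.25 to 0.725 m from the base axis. Payload 9.7 kg.
Tool frame: the origin (TCP) lies at the very end of the fingers, on their centre line; the grasp point (between the pads) lies 19 mm behind it (bot.grip_point_offset is the distance from the TCP to the grasp point, in m); y points along the fingers, x is the direction in which the jaws open and shut, and the axes are right-handed (so a half turn about y gives the same grasp; the last joint's range is limited). The gripper opens to 85 mm and grips with 20 to 120 N. Pads are 22 mm wide; open, the fingers measure 114 mm over their backs; the gripper's body (76 mm by 85 mm) begins 54 mm behind the grasp point. The pads swing forward as they close: fully open they stand 13 mm farther back than shut.
Start: joints at [-74.943, 4.979, 10.078, 95.1, 0, 90], TCP at [0.143, -0.531, 0.231] pointing down, gripper open.
Joint ranges: [-179.16, 179.16], [-48.56, 103.87], [-65.8, 70.77], [-126.05, 130.52], [-82.76, 87.17], [-180, 180]. Speed limits (degrees/s): [127.2, 127.2, 147.25, 180, 180, 180].

## Interface

Orientations are given as [roll, pitch, yaw] about the fixed x, y, z axes, in that order (R = Rz(yaw) Ry(pitch) Rx(roll)).
In Python, from workcell import bot gives the robot as it stands.
- The arm moves only by the shell command python3 -m inch 'ROWS' [FORCE]. ROWS is JSON, a list of rows, each a list of 3 entries, a list of its own where there are three numbers: the shift along the tool's x, y, z in mm, then the turn, a rotation vector about the tool's x, y, z in rad, then the finger opening in mm, from 0 to 85.4. In form: [[[x, y, z], [ax, ay, az], grip], ...]. A call has 1 to 20 rows; each row is the pose to reach, as a shift and turn from the pose measured when the call began, along the tool's axes at that moment; what a row does not reach only later rows make up. A row lasts 1/10 s, in which the tool goes at most 50 mm and 8.59 degrees, less where a joint would pass 70% of its speed; a pose out of reach is approached as far as the arm can. A call with a gripper value outside its range is refused whole. The fingers move at their own pace and stop on an object; FORCE is the grip in N (left out, the last holds). Time passes only in rows, so rows that repeat a pose let the fingers close. It gives the time, the measured TCP pose, the force and the opening at its end, in the units of the state.
- bot.get_obs(): the state, without advancing time (a new reading comes with each control period).
- bot.camera(name): name is "side" or "top" or "wrist"; returns a dict with "frame" (420x560x3 uint8, red, green, blue), "mtx" (3x3 intrinsics, pixels), "k1" (the pictures are not rectified: a ray, as slopes to the right and down, at radius r is drawn at 1 + k1 r^2 times it, then the intrinsics apply), "origin" and "orientation" of the camera in the world. Camera axes: x right, y down, z forward; pixel columns grow to the right and rows downward; lengths in m; the calibration is good to about 2 mm. A picture is of the moment at which its call begins. There is no depth.
- bot.job_done(): hands the job in, once; it reports no verdict.
Trained networks look in a picture, given as the dict that the camera call returned (one of the last four; its "shot" number tells which), for a name from the list of things; names that differ only in an ending like _2 or _b are one class to them, and where a whole thing is asked for, a point or a joint stands for the part that bears it (a point fixed in the world has none). Each returns a list of dicts, best first, with "confidence" (0 to 1); they miss things now and then, are a little off and sometimes report something else, mostly with a low value. They report only what shows in the picture. A call takes as long as a camera call.
- bot.search_frame(picture, name): "box" ([left, top, right, bottom] in pixels, round what is visible of it).
- bot.cut_out(picture, name): "region" (420x560 bool, what is visible of it) and "box" ([left, top, right, bottom] in pixels, round what is visible of it).
The state is a dict: "time": time; "q": joint angles; "qd": joint speeds; "joint_efforts": joint torques, N m; "ee_pos": TCP position; "tcp_rot": TCP orientation; "wrist_force": force on the tool from outside, world axes, zero at the start; "torque": the same for the moment, N m; "opening": finger opening in m.
Only numpy, scipy, OpenCV 4.12 (cv2) and the standard library are available. Lean on these libraries where they do the work, as an engineer would, in place of code of your own. Each camera call takes 0.05 s, during which the arm holds its last target. There are 200 camera calls.

## Task

Load the taller of the two developing tubes onto the roller base for processing: swing the hold-down arm right up and back, lay the tube on its side on the rollers with its cap away from the drive, slid fully home so its flat foot bears on the drive disc, then swing the arm down until its roller sits in the groove below the cap. Do not drop the tube, and leave the shorter tube, the loupe and the tape roll where they are.

Things in the scene. Friction and masses are not known exactly. Their poses are not given: they have to be found in the camera images.
- roller_base: Fixed motor roller base: grey plate 170 x 220 mm (x, y; x from -70 to 100), top at z 18, with a grey motor housing 112 x 45 mm, top at z 101, on its +y end. Origin on the table below the middle of the roller bed; z up, y along the rollers towards the housing. On the +x side, at x 80, y -37.5, stands the hinge post of the hold-down arm, 20 x 32 mm, 108 mm tall.
- roller_bed (a point): Point on the axis of a 50 mm tube lying in the rollers, at (0, 0, 62.7) mm of the base, axes as the base's. Two free-turning shafts, 8 mm thick, run along y at x = -20 and +20, z = 34 mm of the base; each has two rubber rollers, 20 mm across and 14 mm wide, centred at y = +50 and y = -22.
- drive_face (a point): Centre of the rubber face of the drive disc, which looks along -y of the base: the foot of a tube that is home bears on it. Axes as the base's; at (0, 65, 62.7) mm in the base frame.
- hold_down (a joint): Angle (rad) of the hold-down arm; hinge along the base's y at (80, -37.5, 98.7) mm of the base. 0 = level over the bed towards -x, its roller just touching the neck of a tube that is home; grows swinging up and back; stops at -0.04, 1.8; stays where left. Bar 9 mm thick, 140 long; an 18 mm roller, 9 wide, hangs 12 mm under it, 80 mm from the hinge.
- side_grip (a point): Middle of the side grip of the hold-down arm: a black bar 12 mm in diameter, 46 mm long, along the base's y, 140 mm from the hinge; this point is 36 mm to the -y side of the arm's bar (at base y = -73.5 mm). Axes turn with the arm.
- tube_tall: The taller developing tube, rigid and closed, 130 mm tall, 50 mm in diameter, about 0.22 kg, stands upright. Grey barrel from 0 to 94 mm, neck groove 30 mm in diameter from 94 to 111 mm, black ribbed cap 50 mm in diameter from 111 to 130 mm. Origin: centre of its flat foot; z along its axis to the cap.
- tube_short: The shorter tube, same shape, 90 mm tall, 50 mm in diameter (barrel 54 mm, groove to 71 mm), stands upright; to be left alone. Origin: centre of its foot; z up.
- loupe: Bystander: black and clear loupe, 47 mm across, 42 mm tall, standing on the table. Origin: centre of its underside.
- tape_roll: Bystander: roll of masking tape lying flat, 103 mm across, 25 mm tall. Origin: centre of its underside.

How it is judged:
By the outcome, as a careful person would: the job done as asked, in the order asked, and still so for the second after the job is handed in, with the robot touching nothing.
It also fails if it takes over 67 s, if anything falls off the work surface, if the arm or the gripper's body presses on something with over 40 N, if the wrist force passes 120 N, or if a joint passes its speed limit or range.

## Working session

There is one attempt and no reset: what is moved stays moved. The work goes in short steps, Python scripts to look and compute and a shell command to move; the robot and the scene stay as the last step left them, time stands still between calls to the robot, and variables do not carry over. Pictures are saved under pics/ and viewed, about 8 in all and at most 12, crops included, and the job is handed in when it is done.

```bash
ls; mkdir -p pics; cat > h.py <<'E'
import numpy as np, cv2
from workcell import bot
from scipy.spatial.transform import Rotation as R
def rot(c):
    o=np.array(c["orientation"],float)
    return o if o.shape==(3,3) else R.from_euler('xyz',o,degrees=True).as_matrix()
def proj(c,P):
    P=np.atleast_2d(P); p=(P-np.array(c["origin"]))@rot(c); s=p[:,:2]/p[:,2:]
    s=s*(1+c["k1"]*(s**2).sum(1,keepdims=True)); K=np.array(c["mtx"]); return s@np.diag([K[0,0],K[1,1]])+K[:2,2]
def ray(c,uv):
    K=np.array(c["mtx"]); d=(np.atleast_2d(uv)-K[:2,2])/[K[0,0],K[1,1]]; s=d.copy()
    for _ in range(20): s=d/(1+c["k1"]*(s**2).sum(1,keepdims=True))
    return np.c_[s,np.ones(len(s))]@rot(c).T
def onz(c,uv,z):
    r=ray(c,uv); o=np.array(c["origin"]); return o+r*((z-o[2])/r[:,2:])
E
python3 - <<'E'
from h import *
print(bot.get_obs())
for n in ["top","side"]:
    c=bot.camera(n); print(n,c["mtx"],c["k1"],c["origin"],c["orientation"])
    cv2.imwrite(f"pics/{n}0.png",c["frame"][:,:,::-1])
    for o in ["roller_base","hold_down","side_grip","tube_tall","tube_short","loupe","tape_roll"]:
        for d in bot.search_frame(c,o)[:3]: print(o,np.round(d["box"]),round(d["confidence"],2))
E
```

```text
pics
{'time': 0.0, 'q': array([-7.49428150e+01,  5.01120444e+00,  1.00354877e+01,  9.51003268e+01,
       -3.53700362e-04,  9.00012125e+01]), 'qd': array([ 0.00720565, -0.11740435, -0.06411822,  0.03325225,  0.07318266,
       -0.01911513]), 'joint_efforts': array([-1.51106519e-04, -5.20386744e+01,  4.64803433e+01,  1.64673262e-02,
        1.32643318e-04,  2.91869419e-06]), 'ee_pos': array([ 0.14281951, -0.53089641,  0.23059133]), 'tcp_rot': array([-9.00003553e+01,  7.60435411e-02, -7.49440275e+01]), 'wrist_force': array([-0.75031749,  0.26132243,  0.34923319]), 'torque': array([0.0227356 , 0.00445998, 0.0135715 ]), 'opening': 0.08576727367248048}
top [[410.51675105   0.         286.42670858]
 [  0.         410.51675105 214.48128985]
 [  0.           0.           1.        ]] 0.006847420442165329 [ 0.36451597 -0.24409045  0.927173  ] [-169.82167343    1.18868243  -91.01436212]
roller_base [253. 181. 364. 270.] 0.98
hold_down [323. 188. 364. 256.] 0.56
side_grip [324. 185. 361. 253.] 0.7
tube_tall [151. 159. 189. 197.] 0.76
tube_short [158. 227. 198. 255.] 0.86
tube_short [252. 176. 364. 270.] 0.32
loupe [370. 162. 394. 183.] 0.61
tape_roll [390. 247. 440. 292.] 0.58
side [[502.51327346   0.         277.55028416]
 [  0.         502.51327346 214.46609832]
 [  0.           0.           1.        ]] -0.09251265313815142 [0.99322594 0.63385621 0.69621697] [-121.91453535   -0.86795661  150.49066631]
roller_base [222. 153. 313. 265.] 0.9
roller_base [184. 193. 205. 217.] 0.59
hold_down [230. 154. 286. 192.] 0.76
side_grip [230. 150. 287. 193.] 0.53
tube_short [332. 253. 360. 304.] 0.96
loupe [186. 198. 205. 217.] 0.7
tape_roll [242. 172. 276. 190.] 0.72
tape_roll [219. 152. 311. 264.] 0.62
```

View pics/top0.png

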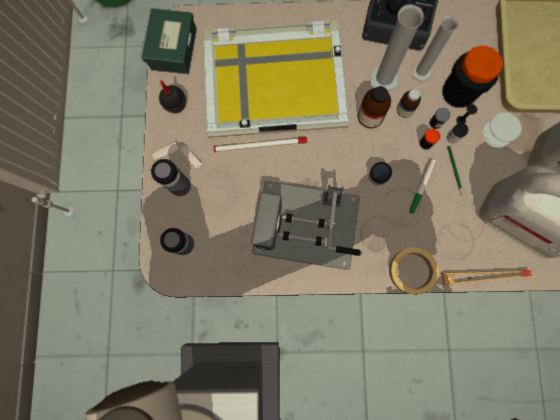

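View pics/side0.png

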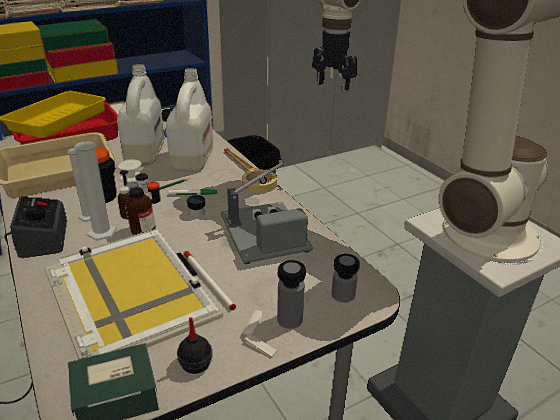

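The top view shows the base at (305,225) with its housing to the left (+y), and its arm from the post at (333,192) to the grip at (345,251). The tall tube is at (166,173) and the short one at (175,240). I'll crop for detail and measure.

```bash
cat >> h.py <<'E'
def cyl(x,y,segs,n=40):
    t=np.linspace(0,2*np.pi,n); return np.vstack([np.c_[x+r*np.cos(t),y+r*np.sin(t),0*t+z] for r,z in segs])
def mask(c,groups):
    m=np.zeros((420,560),np.uint8)
    for P in groups: cv2.fillConvexPoly(m,cv2.convexHull((proj(c,P)*16).astype(np.int32)),1,shift=4)
    return m>0
E
python3 - <<'E'
from h import *
from scipy.optimize import minimize
T=bot.camera("top");S=bot.camera("side")
def tube(h,x,y): return [cyl(x,y,[(.025,0),(.025,h-.036)]),cyl(x,y,[(.015,h-.036),(.015,h-.019)]),cyl(x,y,[(.025,h-.019),(.025,h)])]
for n,h in (("tube_tall",.13),("tube_short",.09)):
    ms=[]
    for c in (T,S):
        for d in bot.cut_out(c,n)[:3]: print(n,"TS"[c is S],d["confidence"],d["box"],d["region"].sum()); 
        D=[d for d in bot.cut_out(c,n)]
        if D: ms.append((c,D[0]["region"]))
    c,r=ms[0]; v,u=np.nonzero(r); p0=onz(c,[[u.mean(),v.mean()]],h*.6)[0,:2]
    for c,r in ms:
        f=lambda p:1-(mask(c,tube(h,*p))&r).sum()/(mask(c,tube(h,*p))|r).sum()
        o=minimize(f,p0,method="Nelder-Mead",options=dict(initial_simplex=p0+np.array([[0,0],[.02,0],[0,.02]]))); print(n,o.x,o.fun)
im=cv2.resize(T["frame"][170:280,240:380],None,fx=5.5,fy=5.5,interpolation=cv2.INTER_CUBIC); cv2.imwrite("pics/topc.png",im[:,:,::-1])
im=cv2.resize(S["frame"][145:270,180:320],None,fx=4.8,fy=4.8,interpolation=cv2.INTER_CUBIC); cv2.imwrite("pics/sidec.png",im[:,:,::-1])
E
```

```text
tube_tall T 0.93 [151.4, 159.8, 189.6, 197.3] 946
tube_tall S 0.86 [273.0, 262.1, 303.6, 329.6] 1725
tube_tall [0.60376193 0.01758456] 0.05994005994005991
tube_tall [0.60412463 0.0164432 ] 0.050772626931567366
tube_short T 0.73 [158.0, 226.3, 197.4, 255.4] 679
tube_short S 0.7 [331.7, 254.3, 358.8, 307.3] 1177
tube_short [0.46920686 0.00950511] 0.09946949602122013
tube_short [0.46880136 0.00747381] 0.030730897009966784
```

View pics/topc.png

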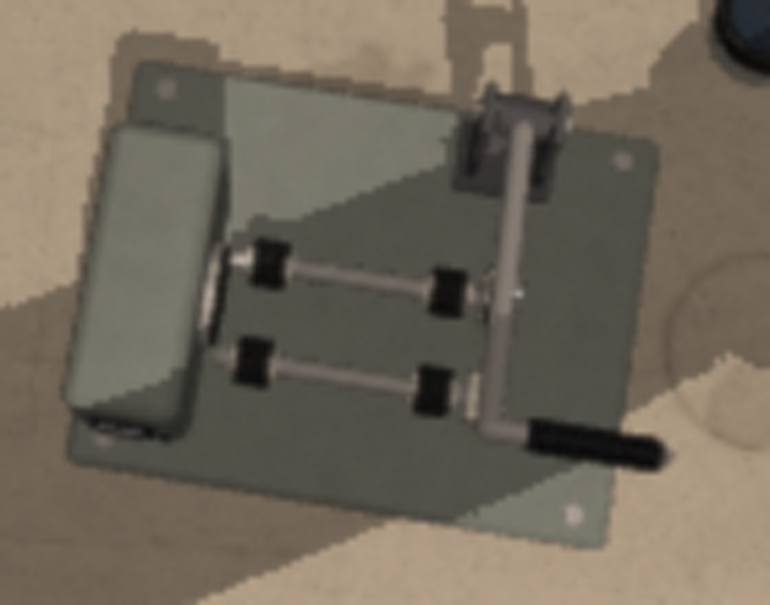

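View pics/sidec.png

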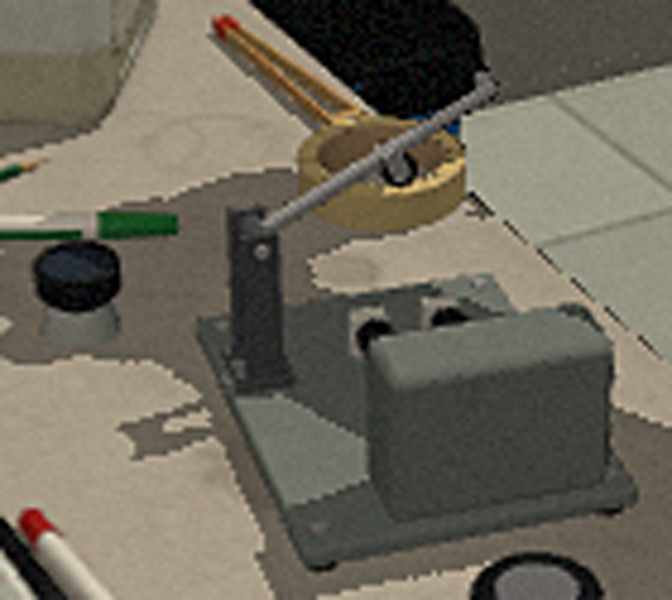

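Crops: plate corners in the top crop are at (135,62), (657,142), (605,548) and (68,462). The side grip runs from (530,438) to (665,455), and the arm is partly raised: in the side crop its hinge is at (262,235) and its tip at (488,85).

```bash
python3 - <<'E'
from h import *
from scipy.optimize import least_squares
T=bot.camera("top");S=bot.camera("side")
t=lambda *a:(np.array(a)+.5)/5.5-.5+[240,170]
s=lambda *a:(np.array(a)+.5)/4.8-.5+[180,145]
B=np.array([[.1,.11,.018],[.1,-.11,.018],[-.07,-.11,.018],[-.07,.11,.018],[-.02,.05,.044],[.02,.05,.044],[-.02,-.022,.044],[.02,-.022,.044]])
uv=np.array([t(*p) for p in [(135,62),(657,142),(605,548),(68,462),(253,362),(270,264),(434,391),(448,293)]])
W=lambda p,b:np.c_[b[:,:2]@np.array([[np.cos(p[2]),np.sin(p[2])],[-np.sin(p[2]),np.cos(p[2])]])+p[:2],b[:,2]]
def arm(a):
    r=lambda d,y,o=0:[.08-d*np.cos(a)-o*np.sin(a),y,.0987+d*np.sin(a)-o*np.cos(a)]
    return np.array([r(.14,-.0735),r(.14,-.0375),r(0,-.0375)])
def f(p):
    A=W(p,arm(p[3]))
    return np.r_[(proj(T,W(p,B))-uv).ravel(),(proj(T,A[:2])-[t(600,447),t(492,428)]).ravel(),(proj(S,A[1:])-[s(485,85),s(262,228)]).ravel(),(proj(S,W(p,B[[0,1,3]]))-[s(312,550),s(205,322),s(633,483)]).ravel()]
o=least_squares(f,[.46,-.28,-.14,.3],loss="soft_l1"); print(o.x,np.degrees(o.x[2:]));print(f(o.x).reshape(-1,2).round(1))
p=o.x
for a in (p[3],0.,.6,1.2,1.75): print(a,W(p,arm(a))[0].round(4))
print("bed",W(p,np.array([[0,0,.0627],[0,.065,.0627],[0,-.065,.0627]])).round(4))
np.save("p.npy",p)
for o in ("loupe","tape_roll"):
  for c in (T,S):
    for d in bot.search_frame(c,o)[:1]:
        b=d["box"];print(o,onz(c,[[(b[0]+b[2])/2,(b[1]+b[3])/2]],.015)[0].round(3),d["confidence"])
E
```

```text
[ 0.48836988 -0.27680533 -0.17121331  0.48669101] [-9.80979983 27.88534107]
[[ 3.   0.6]
 [ 4.1 -0. ]
 [ 4.2  1.1]
 [ 2.9  1.5]
 [-0.8  0.1]
 [-1.1 -0.1]
 [-0.8 -0.2]
 [-0.8 -0.5]
 [-1.7 -1. ]
 [-1.3 -0.5]
 [ 1.6  0.2]
 [-0.8  2. ]
 [-1.2 -1.5]
 [-2.9 -2.4]
 [ 1.7 -1.4]]
0.48669101478859755 [ 0.4327 -0.3418  0.1642]
0.0 [ 0.4167 -0.339   0.0987]
0.6 [ 0.4408 -0.3432  0.1777]
1.2 [ 0.5047 -0.3542  0.2292]
1.75 [ 0.5793 -0.3671  0.2365]
bed [[ 0.4884 -0.2768  0.0627]
 [ 0.4994 -0.2128  0.0627]
 [ 0.4773 -0.3409  0.0627]]
loupe [ 0.62  -0.443  0.015] 0.75
loupe [ 0.619 -0.453  0.015] 0.88
tape_roll [ 0.402 -0.507  0.015] 0.91
tape_roll [ 0.398 -0.493  0.015] 0.75
```

```bash
cat >> h.py <<'E'
def W(p,b):
    b=np.atleast_2d(b); c,s=np.cos(p[2]),np.sin(p[2]); return np.c_[b[:,:2]@np.array([[c,s],[-s,c]])+p[:2],b[:,2]]
def bar(p,a,y=-.0735): return W(p,[.08-.14*np.cos(a),y,.0987+.14*np.sin(a)])[0]
def Rt(jaw_az,point):  # tool axes: y=point, x ~ horizontal jaw azimuth (deg)
    y=np.array(point,float); y/=np.linalg.norm(y); x=np.array([np.cos(np.radians(jaw_az)),np.sin(np.radians(jaw_az)),0]); x-=y*(x@y); x/=np.linalg.norm(x)
    return np.c_[x,y,np.cross(x,y)]
def rel(grasp,Rm,off=None,report=True):
    o=bot.get_obs(); R0=R.from_euler('xyz',o["tcp_rot"],degrees=True).as_matrix(); off=bot.grip_point_offset if off is None else off
    tcp=np.array(grasp)+Rm[:,1]*off
    print("shift mm",(R0.T@(tcp-o["ee_pos"])*1e3).round(1),"rv",R.from_matrix(R0.T@Rm).as_rotvec().round(3))
def obs():
    o=bot.get_obs(); print(o["time"],o["ee_pos"].round(4),o["tcp_rot"].round(1),"q",o["q"].round(1),"F",o["wrist_force"].round(1),"op",round(o["opening"]*1e3,1))
E
python3 - <<'E'
from h import *
from scipy.optimize import least_squares
print([a for a in dir(bot) if a[0]!='_'])
T=bot.camera("top");S=bot.camera("side")
t=lambda *a:(np.array(a)+.5)/5.5-.5+[240,170]
s=lambda *a:(np.array(a)+.5)/4.8-.5+[180,145]
B=lambda o:np.array([[.1,.11+o,.018],[.1,-.11+o,.018],[-.07,-.11+o,.018],[-.07,.11+o,.018],[-.02,.05,.044],[.02,.05,.044],[-.02,-.022,.044],[.02,-.022,.044]])
uv=np.array([t(*p) for p in [(135,62),(657,142),(605,548),(68,462),(253,362),(270,264),(434,391),(448,293)]])
def f(p):
    b=B(p[4]); A=np.array([bar(p,p[3]),bar(p,p[3],-.0375),W(p,[.08,-.0375,.0987])[0]])
    return np.r_[(proj(T,W(p,b))-uv).ravel(),(proj(T,A[:2])-[t(600,447),t(492,428)]).ravel(),(proj(S,A[1:])-[s(485,85),s(262,228)]).ravel(),(proj(S,W(p,b[[0,1,3]]))-[s(312,550),s(205,322),s(633,483)]).ravel()]
o=least_squares(f,[.46,-.28,-.14,.3,.01],loss="soft_l1"); p=o.x;print(p,np.degrees(p[2:4]));print(f(p).reshape(-1,2).round(1).tolist())
np.save("p.npy",p)
print([bar(p,a).round(3) for a in (p[3],0,1.2,1.78)])
obs(); b=bar(p,p[3],-.078); rel(b+[0,0,.08],Rt(np.degrees(p[2]),[0,0,-1])); rel(b,Rt(np.degrees(p[2]),[0,0,-1]))
E
```

```text
['PlanningError', 'camera', 'cut_out', 'get_obs', 'grip_point_offset', 'job_done', 'search_frame']
[ 0.48784527 -0.27932892 -0.17734389  0.48521962  0.01061523] [-10.16105635  27.80103642]
[[-0.1, -0.1], [0.8, -0.2], [0.3, 0.9], [-0.9, 0.7], [0.3, 0.2], [0.1, 0.0], [0.3, 0.1], [0.5, -0.2], [-0.5, -0.5], [-0.1, -0.1], [1.4, -0.2], [-1.1, 1.4], [-0.5, 0.5], [-1.9, -1.1], [2.9, 0.6]]
[array([ 0.432, -0.344,  0.164]), array([ 0.416, -0.341,  0.099]), array([ 0.504, -0.357,  0.229]), array([ 0.582, -0.371,  0.236])]
1.7 [ 0.1429 -0.5311  0.2313] [-90.   -0.  -74.9] q [-74.9   5.   10.1  95.1   0.   90. ] F [1.1 0.4 0. ] op 85.3
shift mm [-101.6    6.   325.6] rv [-0.    -1.131  0.   ]
shift mm [-101.6   86.   325.6] rv [-0.    -1.131  0.   ]
```

```bash
python3 -m inch '[[[-102,0,326],[0,-1.131,0],50],[[-102,0,326],[0,-1.131,0],50],[[-102,0,326],[0,-1.131,0],50],[[-102,0,326],[0,-1.131,0],50],[[-102,0,326],[0,-1.131,0],50],[[-102,0,326],[0,-1.131,0],50],[[-102,0,326],[0,-1.131,0],50],[[-102,0,326],[0,-1.131,0],50],[[-102,0,326],[0,-1.131,0],50],[[-102,0,326],[0,-1.131,0],50]]' 20
python3 - <<'E'
from h import *
p=np.load("p.npy"); obs(); rel(bar(p,p[3],-.078),Rt(np.degrees(p[2]),[0,0,-1]))
c=bot.camera("wrist"); im=c["frame"].copy()
for u in proj(c,[bar(p,p[3],y) for y in (-.0965,-.0735,-.0505)]): cv2.circle(im,tuple(np.int32(u)),3,(255,0,0),-1)
cv2.imwrite("pics/w1.png",im[:,:,::-1])
E
```

```text
time: 2.7
ee_pos: [0.4309, -0.3481, 0.2313]
tcp_rot: [-90.0, 0.0, -10.3]
wrist_force: [-0.1, 0.6, 0.0]
opening: 0.0497
2.7 [ 0.4309 -0.3481  0.2313] [-90.    0.  -10.3] q [-38.9   5.5  10.7  95.1  -0.   61.4] F [-0.1  0.6  0. ] op 49.7
shift mm [ 0.1 86.  -0.3] rv [ 0.    -0.002 -0.   ]
```

View pics/w1.png

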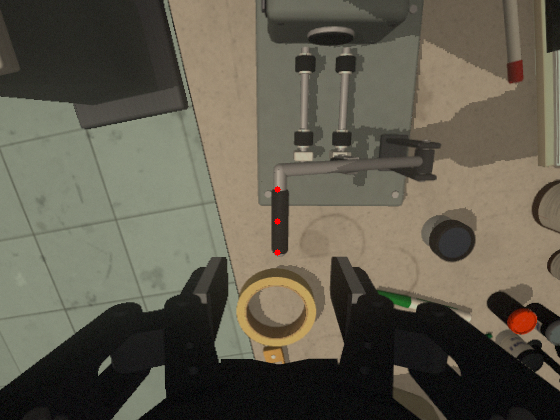

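The dots lie on the black grip (column 280, rows 189–253), so the pose is good. Next: descend, close, and raise the arm.

```bash
python3 -m inch '[[[0,45,0],[0,0,0],50],[[0,86,0],[0,0,0],50],[[0,86,0],[0,0,0],50],[[0,86,0],[0,0,0],0],[[0,86,0],[0,0,0],0],[[0,86,0],[0,0,0],0],[[0,86,0],[0,0,0],0],[[0,86,0],[0,0,0],0],[[0,86,0],[0,0,0],0]]' 20
python3 - <<'E'
from h import *
p=np.load("p.npy"); obs()
o=bot.get_obs(); g=o["ee_pos"]+[0,0,.019]
d=W([0,0,-p[2],0],(g-np.array([p[0],p[1],0])))  # base-ish
c,s=np.cos(p[2]),np.sin(p[2]); v=g[:2]-p[:2]; xb=c*v[0]+s*v[1]; print("bar base",xb,g[2],"ang",np.arctan2(g[2]-.0987,.08-xb),"r",np.hypot(g[2]-.0987,.08-xb))
a0=p[3]
for a in np.r_[np.arange(.6,1.8,.1),1.8,1.84]: print(round(a,2),((np.cos(a0)-np.cos(a))*140).round(1),(-(np.sin(a)-np.sin(a0))*140).round(1))
E
```

```text
time: 3.65
ee_pos: [0.4305, -0.349, 0.1464]
tcp_rot: [-90.1, -0.0, -10.4]
wrist_force: [-5.3, -3.1, 2.1]
opening: 0.0112
3.65 [ 0.4305 -0.349   0.1464] [-90.1  -0.  -10.4] q [-39.    4.6   0.3  85.6  -0.1  61.4] F [-5.3 -3.1  2.1] op 11.2
bar base -0.044185720943130835 0.16537929492705003 ang 0.4927549151171907 r 0.14095467944745108
0.6 8.3 -13.8
0.7 16.8 -24.9
0.8 26.3 -35.1
0.9 36.8 -44.4
1.0 48.2 -52.5
1.1 60.3 -59.5
1.2 73.1 -65.2
1.3 86.4 -69.6
1.4 100.0 -72.7
1.5 113.9 -74.4
1.6 127.9 -74.6
1.7 141.9 -73.5
1.8 155.6 -71.0
1.8 155.6 -71.0
1.84 161.1 -69.7
```

Gripped. Now the arc at about 17 mm per row.

```bash
python3 -m inch '[[[8,-14,0],[0,0,0],0],[[17,-25,0],[0,0,0],0],[[26,-35,0],[0,0,0],0],[[37,-44,0],[0,0,0],0],[[48,-52,0],[0,0,0],0],[[60,-59,0],[0,0,0],0],[[73,-65,0],[0,0,0],0],[[86,-70,0],[0,0,0],0],[[100,-73,0],[0,0,0],0],[[114,-74,0],[0,0,0],0],[[128,-75,0],[0,0,0],0],[[142,-73,0],[0,0,0],0],[[149,-72,0],[0,0,0],0],[[154,-71,0],[0,0,0],0],[[154,-71,0],[0,0,0],0]]'
python3 - <<'E'
from h import *
obs()
E
```

```text
time: 5.15
ee_pos: [0.5831, -0.3772, 0.2184]
tcp_rot: [-90.2, -0.2, -10.4]
wrist_force: [0.7, -3.1, 4.2]
opening: 0.0111
5.15 [ 0.5831 -0.3772  0.2184] [-90.2  -0.2 -10.4] q [-32.9  26.1  34.3  98.   -0.1  67.5] F [ 0.7 -3.1  4.2] op 11.1
```

```bash
python3 -m inch '[[[0,0,0],[0,0,0],40],[[0,0,0],[0,0,0],40],[[0,0,0],[0,0,0],40],[[0,-45,0],[0,0,0],60],[[0,-75,0],[0,0,0],85],[[0,-75,0],[0,0,0],85]]'
python3 - <<'E'
from h import *
obs(); t=np.array([.604,.017,.065]); az=1.6; a=np.radians(az)
d=np.array([np.cos(a),np.sin(a),-1])/2**.5; Rm=Rt(az+90,d)
rel(t-d*.13,Rm); rel(t,Rm)
T=bot.camera("top");S=bot.camera("side");p=np.load("p.npy");im=[]
for c in (T,S):
    k=c["frame"].copy()
    for u in proj(c,[bar(p,1.79,-.0735),bar(p,1.79,-.0375)]): cv2.circle(k,tuple(np.int32(u)),1,(255,0,0),-1)
    u=np.int32(proj(c,bar(p,1.5))[0]); im.append(cv2.resize(k[u[1]-70:u[1]+80,u[0]-75:u[0]+75],(400,400)))
cv2.imwrite("pics/up.png",np.hstack(im)[:,:,::-1])
E
```

```text
time: 5.75
ee_pos: [0.5832, -0.3771, 0.2984]
tcp_rot: [-90.3, -0.5, -10.4]
wrist_force: [-0.4, -0.4, 0.6]
opening: 0.0811
5.75 [ 0.5832 -0.3771  0.2984] [-90.3  -0.5 -10.4] q [-3.280e+01  3.030e+01  4.960e+01  1.087e+02 -1.000e-01  6.750e+01] F [-0.4 -0.4  0.6] op 81.1
shift mm [-128.8  151.5  375.9] rv [-0.551 -1.676 -0.693]
shift mm [-39.7 244.2 395.5] rv [-0.551 -1.676 -0.693]
```

View pics/up.png

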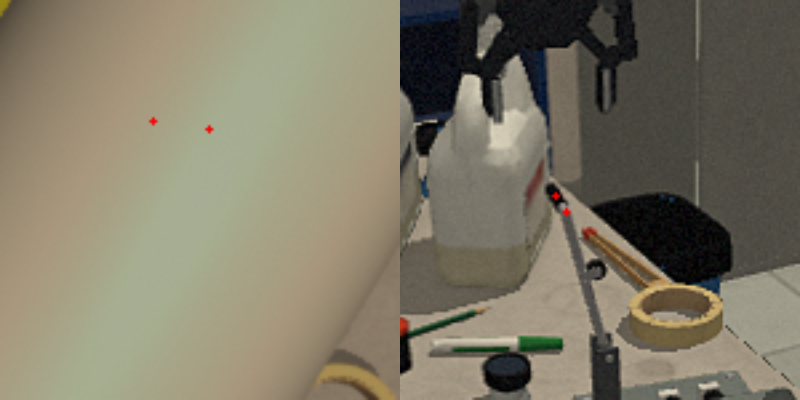

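The side view (right half) shows the arm up and back with the dots on its grip at (556,197), so it is near 1.79 rad. Next is the tall tube's approach pose, staying high first.

```bash
python3 -m inch '[[[-129,0,376],[-0.551,-1.676,-0.693],85],[[-129,0,376],[-0.551,-1.676,-0.693],85],[[-129,0,376],[-0.551,-1.676,-0.693],85],[[-129,0,376],[-0.551,-1.676,-0.693],85],[[-129,0,376],[-0.551,-1.676,-0.693],85],[[-129,0,376],[-0.551,-1.676,-0.693],85],[[-129,0,376],[-0.551,-1.676,-0.693],85],[[-129,0,376],[-0.551,-1.676,-0.693],85],[[-129,0,376],[-0.551,-1.676,-0.693],85],[[-129,0,376],[-0.551,-1.676,-0.693],85],[[-129,0,376],[-0.551,-1.676,-0.693],85],[[-129,0,376],[-0.551,-1.676,-0.693],85],[[-129,0,376],[-0.551,-1.676,-0.693],85],[[-129,0,376],[-0.551,-1.676,-0.693],85],[[-129,50,376],[-0.551,-1.676,-0.693],85],[[-129,100,376],[-0.551,-1.676,-0.693],85],[[-129,151,376],[-0.551,-1.676,-0.693],85],[[-129,151,376],[-0.551,-1.676,-0.693],85]]'
python3 - <<'E'
from h import *
obs(); t=np.array([.604,.017,.065]); az=1.6; a=np.radians(az)
d=np.array([np.cos(a),np.sin(a),-1])/2**.5; Rm=Rt(az+90,d)
rel(t,Rm)
c=bot.camera("wrist"); im=c["frame"].copy()
for r,z in ((.025,.13),(.025,.111),(.025,.094)):
    cv2.polylines(im,[np.int32(proj(c,cyl(.604,.017,[(r,z)])))],True,(255,0,0))
cv2.imwrite("pics/w2.png",im[:,:,::-1])
E
```

```text
time: 7.65
ee_pos: [0.5197, 0.0152, 0.1285]
tcp_rot: [-133.8, -0.3, 91.5]
wrist_force: [-0.3, 0.0, -1.1]
opening: 0.0852
7.65 [0.5197 0.0152 0.1285] [-133.8   -0.3   91.5] q [  1.6 -45.  -51.   40.2   0.1   0.3] F [-0.3  0.  -1.1] op 85.2
shift mm [ -0.6 122.9 -17.3] rv [-0.021 -0.005  0.001]
```

View pics/w2.png

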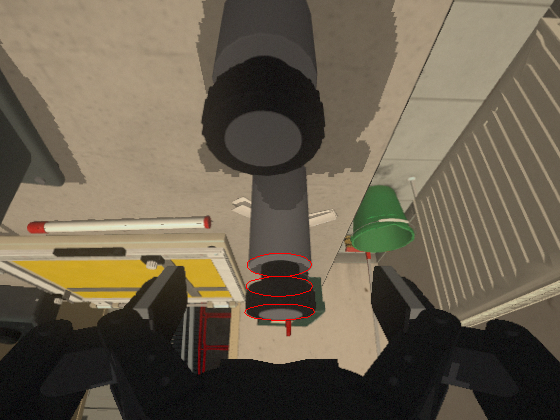

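The overlay sits on the tall tube's cap and groove at (280,290). The short tube is the large object at the top (263,120), close to the camera. I'll check the camera's clearance before going forward.

```bash
python3 - <<'E'
from h import *
c=bot.camera("wrist"); print(c["origin"]); o=bot.get_obs(); R0=R.from_euler('xyz',o["tcp_rot"],degrees=True).as_matrix(); print("cam in tool",R0.T@(c["origin"]-o["ee_pos"]))
obs()
E
```

```text
[0.3730854  0.01040291 0.18876755]
cam in tool [-0.00076293 -0.14011902  0.07446124]
7.75 [0.5245 0.0154 0.1416] [-134.7   -0.2   91.5] q [  1.6 -45.  -50.1  40.2   0.1   0.2] F [ 1.4 -0.   1.6] op 85.1
```

The wrist camera hangs under the tool and would come within about 1 cm of the short tube. I'll approach at azimuth -40° instead.

```bash
python3 - <<'E'
from h import *
obs(); t=np.array([.604,.017,.065]); az=-40; a=np.radians(az)
d=np.array([np.cos(a),np.sin(a),-1])/2**.5; Rm=Rt(az+90,d)
rel(t-d*.17,Rm);rel(t-d*.12,Rm)
E
```

```text
7.75 [0.5245 0.0154 0.1416] [-134.7   -0.2   91.5] q [  1.6 -45.  -50.1  40.2   0.1   0.2] F [ 1.4 -0.   1.6] op 85.1
shift mm [ 70.5 -21.8 -20.8] rv [-0.006  0.511  0.514]
shift mm [ 46.9  21.9 -14.8] rv [-0.006  0.511  0.514]
```

```bash
python3 -m inch '[[[35,-35,-30],[0,0.1,0.1],85],[[70,-22,-21],[0,0.51,0.51],85],[[70,-22,-21],[0,0.51,0.51],85],[[70,-22,-21],[0,0.51,0.51],85],[[70,-22,-21],[0,0.51,0.51],85],[[70,-22,-21],[0,0.51,0.51],85],[[70,-22,-21],[0,0.51,0.51],85],[[70,-22,-21],[0,0.51,0.51],85]]'
python3 - <<'E'
from h import *
obs(); t=np.array([.604,.017,.065]); az=-40; a=np.radians(az)
d=np.array([np.cos(a),np.sin(a),-1])/2**.5; Rm=Rt(az+90,d)
rel(t,Rm)
E
```

```text
time: 8.55
ee_pos: [0.5235, 0.0862, 0.1752]
tcp_rot: [-134.7, -0.2, 50.3]
wrist_force: [0.8, -0.1, -0.0]
opening: 0.0853
8.55 [0.5235 0.0862 0.1752] [-134.7   -0.2   50.3] q [ 30.1 -19.3 -28.   62.3 -41.3  62.7] F [ 0.8 -0.1 -0. ] op 85.3
shift mm [ -2.3 171.7   2. ] rv [-0.005  0.001  0.006]
```

```bash
python3 -m inch '[[[-2,40,1],[0,0,0],85],[[-2,80,2],[0,0,0],85],[[-2,115,2],[0,0,0],85],[[-2,145,2],[0,0,0],85],[[-2,172,2],[0,0,0],85],[[-2,172,2],[0,0,0],85],[[-2,172,2],[0,0,0],85],[[-2,172,2],[0,0,0],30],[[-2,172,2],[0,0,0],30],[[-2,172,2],[0,0,0],30],[[-2,172,2],[0,0,0],30],[[-2,172,2],[0,0,0],30],[[-2,172,2],[0,0,0],30],[[-2,172,2],[0,0,0],30]]' 60
python3 - <<'E'
from h import *
obs(); t=np.array([.604,.017,.065]); az=-40; a=np.radians(az)
d=np.array([np.cos(a),np.sin(a),-1])/2**.5; Rm=Rt(az+90,d)
rel(t,Rm)
E
```

```text
time: 9.95
ee_pos: [0.6153, 0.0092, 0.0534]
tcp_rot: [-134.8, -0.3, 50.3]
wrist_force: [-2.8, 1.6, 6.6]
opening: 0.0485
9.95 [0.6153 0.0092 0.0534] [-134.8   -0.3   50.3] q [ 16.6 -10.1 -35.7  35.2 -35.7  46.8] F [-2.8  1.6  6.6] op 48.5
shift mm [-1.3  0.8  1.4] rv [-0.003  0.     0.008]
```

Gripped at 48.5 mm. Lift first and work out the carry.

```bash
python3 - <<'E'
from h import *
import json
p=np.load("p.npy"); o=bot.get_obs(); R0=R.from_euler('xyz',o["tcp_rot"],degrees=True).as_matrix()
f=R0.T@(np.array([.604,.017,0])-o["ee_pos"]); ax=R0.T@[0,0,1]; print("foot in tool",f,"axis",ax); f[0]-= 0
g=np.array([0,-.019,0]); 
# centre jaw direction at mid-grasp
s=((g-f)@ax); f[0]-= (f+s*ax)[0]; print(f,s)
np.savez("tube.npz",f=f,ax=ax)
open("h.py","a").write('''
def place(by,bz,bx=0,dx=0,dy=0,rep=True):
    """shift/rv putting the tube foot centre at base (bx,by,bz), axis along base -y"""
    p=np.load("p.npy"); d=np.load("tube.npz"); o=bot.get_obs(); R0=R.from_euler('xyz',o["tcp_rot"],degrees=True).as_matrix()
    c,s=np.cos(p[2]),np.sin(p[2]); ex=np.array([c,s,0]); ey=np.array([-s,c,0])
    A=np.c_[[1,0,0],d["ax"],np.cross([1,0,0],d["ax"])]; B=np.c_[ex,-ey,np.cross(ex,-ey)]
    q,_,w=np.linalg.svd(B@A.T); Rf=q@w
    t=W(p,[bx,by,bz])[0]-Rf@d["f"]+[dx,dy,0]
    print("shift",(R0.T@(t-o["ee_pos"])*1e3).round(1),"rv",R.from_matrix(R0.T@Rf).as_rotvec().round(3),"tcp",t.round(3))
    print("  up in tool",(R0.T@[0,0,1]).round(3),"+y base in tool",(R0.T@ey).round(3),"+x",(R0.T@ex).round(3))
''')
E
python3 -m inch '[[[0,-14,-14],[0,0,0],30],[[0,-35,-35],[0,0,0],30],[[0,-70,-70],[0,0,0],30],[[0,-105,-105],[0,0,0],30],[[0,-130,-130],[0,0,0],30],[[0,-130,-130],[0,0,0],30]]'
python3 - <<'E'
from h import *
obs()
place(.185,.22,-.06);place(.045,.15)
E
```

```text
foot in tool [-0.00154104  0.02819765  0.04730165] axis [ 0.00533635 -0.70926652 -0.70492023]
[-0.00035662  0.02819765  0.04730165] 0.06682782929730825
time: 10.55
ee_pos: [0.6167, 0.0088, 0.2443]
tcp_rot: [-135.1, -0.7, 50.3]
wrist_force: [-0.5, 0.4, -2.4]
opening: 0.0489
10.55 [0.6167 0.0088 0.2443] [-135.1   -0.7   50.3] q [ 16.5 -15.5 -18.8  57.  -35.7  46.7] F [-0.5  0.4 -2.4] op 48.9
shift [-219.4    2.1   47.6] rv [1.407 1.165 0.012] tcp [ 0.452 -0.139  0.206]
  up in tool [ 0.013 -0.705 -0.709] +y base in tool [ 0.87  -0.341  0.355] +x [ 0.492  0.621 -0.61 ]
shift [-312.6  136.5   10.9] rv [1.407 1.165 0.012] tcp [ 0.487 -0.288  0.136]
  up in tool [ 0.013 -0.705 -0.709] +y base in tool [ 0.87  -0.341  0.355] +x [ 0.492  0.621 -0.61 ]
```

```bash
python3 -m inch '[[[-40,-19,26],[0.28,0.23,0],30],[[-80,-19,26],[0.42,0.35,0],30],[[-120,-19,26],[0.56,0.47,0],30],[[-160,-19,26],[0.7,0.58,0],30],[[-200,-19,26],[0.84,0.7,0],30],[[-219,-19,26],[0.98,0.82,0],30],[[-219,-19,26],[1.12,0.93,0],30],[[-219,-19,26],[1.26,1.05,0],30],[[-219,-19,26],[1.407,1.165,0.012],30],[[-219,-19,26],[1.407,1.165,0.012],30],[[-219,-19,26],[1.407,1.165,0.012],30],[[-219,-19,26],[1.407,1.165,0.012],30],[[-219,-19,26],[1.407,1.165,0.012],30],[[-219,-19,26],[1.407,1.165,0.012],30],[[-219,-19,26],[1.407,1.165,0.012],30]]'
python3 - <<'E'
from h import *
obs(); place(.045,.15); place(.055,.0627)
E
```

```text
time: 12.05
ee_pos: [0.4525, -0.1391, 0.2367]
tcp_rot: [-45.0, -0.1, -10.2]
wrist_force: [0.2, 0.4, -1.9]
opening: 0.0485
12.05 [ 0.4525 -0.1391  0.2367] [-45.   -0.1 -10.2] q [-39.   10.8   6.3 111.2  38.4  52.1] F [ 0.2  0.4 -1.9] op 48.5
shift [  59.6  -28.1 -170.1] rv [0.003 0.003 0.   ] tcp [ 0.487 -0.288  0.136]
  up in tool [ 0.002 -0.707  0.707] +y base in tool [-0.001  0.707  0.707] +x [ 1.     0.002 -0.001]
shift [  59.4   40.7 -224.8] rv [0.003 0.003 0.   ] tcp [ 0.488 -0.278  0.049]
  up in tool [ 0.002 -0.707  0.707] +y base in tool [-0.001  0.707  0.707] +x [ 1.     0.002 -0.001]
```

```bash
python3 -m inch '[[[15,-30,-30],[0,0,0],30],[[30,-62,-62],[0,0,0],30],[[45,-85,-95],[0,0,0],30],[[60,-72,-126],[0,0,0],30],[[60,-50,-148],[0,0,0],30],[[60,-28,-170],[0,0,0],30],[[60,-28,-170],[0,0,0],30],[[60,-28,-170],[0,0,0],30]]'
python3 - <<'E'
from h import *
obs(); place(.045,.15); place(.055,.070)
p=np.load("p.npy");im=[]
foot=W(p,[0,.045,.15]); 
for n in("top","side"):
    c=bot.camera(n);k=c["frame"].copy()
    for yy in (.045,-.049,-.066,-.085):
        tt=np.linspace(0,6.3,30); cv2.polylines(k,[np.int32(proj(c,W(p,np.c_[.025*np.cos(tt),0*tt+yy,.15+.025*np.sin(tt)])))],True,(255,0,0))
    u=np.int32(proj(c,W(p,[0,-.0,.1]))[0]); im.append(cv2.resize(k[u[1]-60:u[1]+60,u[0]-60:u[0]+60],(400,400),interpolation=cv2.INTER_CUBIC))
cv2.imwrite("pics/hov.png",np.hstack(im)[:,:,::-1])
E
```

```text
time: 12.85
ee_pos: [0.4872, -0.2868, 0.1382]
tcp_rot: [-45.0, -0.2, -10.1]
wrist_force: [0.5, 0.2, -2.0]
opening: 0.0485
12.85 [ 0.4872 -0.2868  0.1382] [-45.   -0.2 -10.1] q [-47.1  31.5  21.4 110.8  34.5  43.2] F [ 0.5  0.2 -2. ] op 48.5
shift [-0.5  0.7 -1.9] rv [ 0.004  0.005 -0.   ] tcp [ 0.487 -0.288  0.136]
  up in tool [ 0.003 -0.708  0.707] +y base in tool [0.001 0.707 0.708] +x [ 1.     0.002 -0.003]
shift [ -0.7  64.4 -51.3] rv [ 0.004  0.005 -0.   ] tcp [ 0.488 -0.278  0.056]
  up in tool [ 0.003 -0.708  0.707] +y base in tool [0.001 0.707 0.708] +x [ 1.     0.002 -0.003]
```

View pics/hov.png

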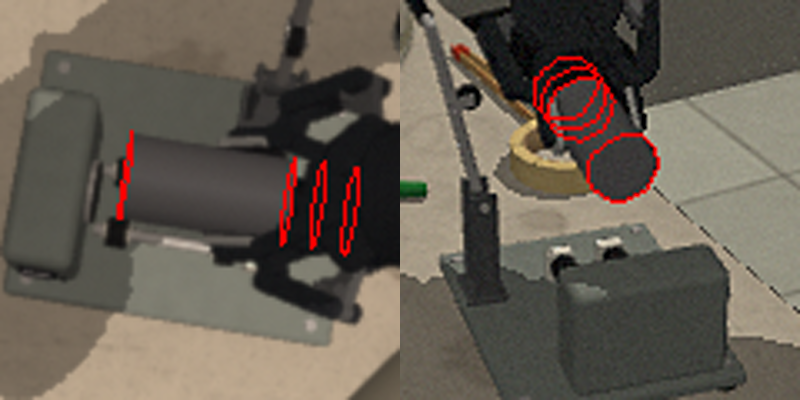

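The top overlay puts the real foot edge about 4 mm short of predicted (column 133 against 125), and the side overlay matches. The tube is level and over the rollers, so I'll lower it.

```bash
python3 -m inch '[[[0,16,-13],[0.004,0.005,0],30],[[0,32,-26],[0.004,0.005,0],30],[[-1,48,-39],[0.004,0.005,0],30],[[-1,60,-48],[0.004,0.005,0],30],[[-1,64,-51],[0.004,0.005,0],30],[[-1,66,-53],[0.004,0.005,0],30],[[-1,66,-53],[0.004,0.005,0],30]]'
python3 - <<'E'
from h import *
obs(); place(.055,.0627)
E
```

```text
time: 13.65
ee_pos: [0.4888, -0.2787, 0.0557]
tcp_rot: [-44.9, -0.1, -10.3]
wrist_force: [0.2, 0.5, -2.4]
opening: 0.0486
13.65 [ 0.4888 -0.2787  0.0557] [-44.9  -0.1 -10.3] q [-46.5  32.8  14.1 101.9  34.9  43.9] F [ 0.2  0.5 -2.4] op 48.6
shift [-0.7  5.3 -4.1] rv [0.002 0.001 0.002] tcp [ 0.488 -0.278  0.049]
  up in tool [ 0.003 -0.706  0.708] +y base in tool [-0.003  0.708  0.706] +x [1.    0.004 0.   ]
```

```bash
python3 -m inch '[[[-0.5,1.4,-1.4],[0,0,0],30],[[-0.5,2.8,-2.8],[0,0,0],30],[[-0.5,2.8,-2.8],[0,0,0],30],[[-0.5,2.8,-2.8],[0,0,0],30]]'; python3 -m inch '[[[0,0.7,-0.7],[0,0,0],30],[[0,1.1,-1.1],[0,0,0],30],[[0,1.1,-1.1],[0,0,0],30]]' ; python3 -m inch '[[[0,0.7,-0.7],[0,0,0],30],[[0,0.7,-0.7],[0,0,0],30],[[0,0.7,-0.7],[0,0,0],30]]'
```

```text
time: 14.05
ee_pos: [0.4885, -0.2788, 0.0522]
tcp_rot: [-44.9, -0.2, -10.4]
wrist_force: [0.1, -0.9, 0.5]
opening: 0.0482
time: 14.35
ee_pos: [0.4887, -0.2788, 0.0516]
tcp_rot: [-44.9, -0.2, -10.4]
wrist_force: [-0.9, -0.0, 6.7]
opening: 0.0483
time: 14.65
ee_pos: [0.4889, -0.2789, 0.0515]
tcp_rot: [-44.9, -0.3, -10.4]
wrist_force: [-1.4, -0.5, 5.9]
opening: 0.0487
```

Contact, about 8 N net. Release gently with a small opening first, then look.

```bash
python3 -m inch '[[[0,0,0],[0,0,0],50],[[0,0,0],[0,0,0],51],[[0,0,0],[0,0,0],52],[[0,0,0],[0,0,0],54],[[0,0,0],[0,0,0],58],[[0,0,0],[0,0,0],62],[[0,0,0],[0,0,0],66],[[0,0,0],[0,0,0],66]]' 20; python3 -m inch '[[[0,-20,0],[0,0,0],66],[[0,-45,0],[0,0,0],66],[[0,-90,0],[0,0,0],66],[[0,-130,0],[0,0,0],66],[[0,-130,0],[0,0,0],66],[[0,-130,0],[0,0,0],0],[[0,-130,0],[0,0,0],0]]'
python3 - <<'E'
from h import *
obs(); p=np.load("p.npy");im=[]
tt=np.linspace(0,6.3,30)
for n in("top","wrist"):
    c=bot.camera(n);k=c["frame"].copy()
    for yy in (.065,-.029,-.046,-.065):
        cv2.polylines(k,[np.int32(proj(c,W(p,np.c_[.025*np.cos(tt),0*tt+yy,.0627+.025*np.sin(tt)])))],True,(255,0,0))
    if n=="top":
        u=np.int32(proj(c,W(p,[0,-.02,.1]))[0]); k=cv2.resize(k[u[1]-60:u[1]+60,u[0]-60:u[0]+60],(420,420),interpolation=cv2.INTER_CUBIC)
    else: k=cv2.resize(k[:,60:500],(380,363)); k=cv2.copyMakeBorder(k,0,57,0,0,cv2.BORDER_CONSTANT)
    im.append(k)
cv2.imwrite("pics/rel.png",np.hstack(im)[:,:,::-1])
E
```

```text
time: 15.45
ee_pos: [0.4889, -0.2788, 0.0515]
tcp_rot: [-44.9, -0.3, -10.4]
wrist_force: [0.8, -0.3, 0.2]
opening: 0.0661
time: 16.15
ee_pos: [0.4719, -0.3687, 0.1422]
tcp_rot: [-44.9, -0.2, -10.4]
wrist_force: [0.4, -0.0, -0.9]
opening: 0.0377
16.15 [ 0.4719 -0.3687  0.1422] [-44.9  -0.2 -10.4] q [-52.5  41.   35.4 118.3  31.8  37.8] F [ 0.4 -0.  -0.9] op 37.7
```

View pics/rel.png

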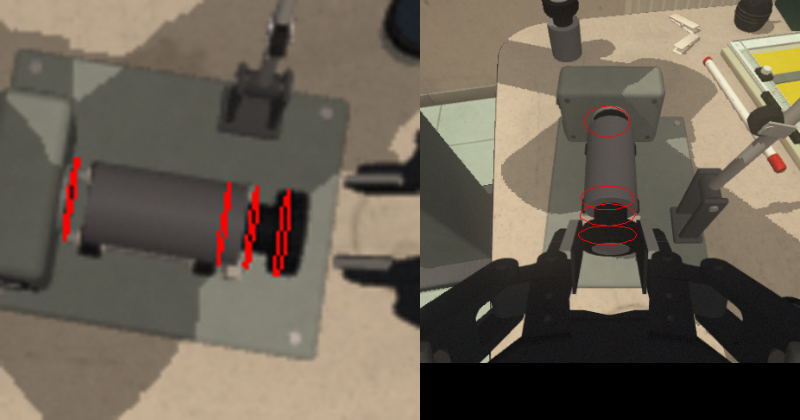

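The tube lies seated on the rollers and its cap end is about 10 mm short of home (top crop, column 305 against 288). Next: closed fingers behind the cap, then push along +y.

```bash
python3 - <<'E'
from h import *
p=np.load("p.npy"); Rm=Rt(np.degrees(p[2]),np.r_[W([0,0,p[2]],[0,1,0])[0][:2],-1]); 
for y in (-.115,-.095): rel(W(p,[0,y,.055])[0],Rm,0)
E
```

```text
shift mm [ -0.2  44.2 -79.3] rv [-0.003 -0.     0.005]
shift mm [ -0.2  58.4 -65.2] rv [-0.003 -0.     0.005]
```

```bash
python3 -m inch '[[[0,-18,-18],[0,0,0.005],0],[[0,10,-45],[0,0,0.005],0],[[0,44,-79],[0,0,0.005],0],[[0,44,-79],[0,0,0.005],0],[[0,44,-79],[0,0,0.005],0]]'; python3 -m inch '[[[0,3,3],[0,0,0],0],[[0,6,6],[0,0,0],0],[[0,9,9],[0,0,0],0],[[0,12,12],[0,0,0],0],[[0,14,14],[0,0,0],0],[[0,14,14],[0,0,0],0]]'
python3 - <<'E'
from h import *
p=np.load("p.npy");o=bot.get_obs();c,s=np.cos(p[2]),np.sin(p[2]);v=o["ee_pos"][:2]-p[:2];print("base",c*v[0]+s*v[1],-s*v[0]+c*v[1],o["ee_pos"][2]);obs()
E
```

```text
time: 16.75
ee_pos: [0.4675, -0.3912, 0.0559]
tcp_rot: [-44.7, 0.1, -10.1]
wrist_force: [0.4, -0.3, 0.8]
opening: 0.0001
time: 17.35
ee_pos: [0.4711, -0.3713, 0.0563]
tcp_rot: [-44.7, 0.1, -10.1]
wrist_force: [-1.1, -0.4, 1.5]
opening: 0.0003
base -0.0002528564732276785 -0.09350253446952936 0.05630193180215771
17.35 [ 0.4711 -0.3713  0.0563] [-44.7   0.1 -10.1] q [-52.6  43.2  29.2 110.4  31.5  37.6] F [-1.1 -0.4  1.5] op 0.3
```

Now push in 1–2 mm steps, watching the force.

```bash
python3 -m inch '[[[0,2,2],[0,0,0],0],[[0,4,4],[0,0,0],0],[[0,6,6],[0,0,0],0],[[0,7,7],[0,0,0],0],[[0,7,7],[0,0,0],0]]'; python3 -m inch '[[[0,1,1],[0,0,0],0],[[0,2,2],[0,0,0],0],[[0,3,3],[0,0,0],0],[[0,3,3],[0,0,0],0]]'; python3 -m inch '[[[0,1,1],[0,0,0],0],[[0,2,2],[0,0,0],0],[[0,2,2],[0,0,0],0]]'
```

```text
time: 17.85
ee_pos: [0.4729, -0.3614, 0.0564]
tcp_rot: [-44.7, 0.1, -10.1]
wrist_force: [0.0, 0.5, 0.7]
opening: 0.0001
time: 18.25
ee_pos: [0.4736, -0.3571, 0.0564]
tcp_rot: [-44.7, 0.1, -10.1]
wrist_force: [0.1, -1.0, -0.8]
opening: 0.0
time: 18.55
ee_pos: [0.4742, -0.3541, 0.0565]
tcp_rot: [-44.7, 0.1, -10.1]
wrist_force: [-0.8, 0.4, 0.2]
opening: -0.0002
```

```bash
python3 -m inch '[[[0,1,1],[0,0,0],0],[[0,2,2],[0,0,0],0],[[0,3,3],[0,0,0],0],[[0,3,3],[0,0,0],0]]'; python3 -m inch '[[[0,1,1],[0,0,0],0],[[0,2,2],[0,0,0],0],[[0,2,2],[0,0,0],0]]'; python3 -m inch '[[[0,1,1],[0,0,0],0],[[0,2,2],[0,0,0],0],[[0,2,2],[0,0,0],0]]'
python3 - <<'E'
from h import *
c=bot.camera("top");k=c["frame"];p=np.load("p.npy");u=np.int32(proj(c,W(p,[0,-.02,.06]))[0]); k=k[u[1]-50:u[1]+50,u[0]-60:u[0]+60]
w=bot.camera("side");u=np.int32(proj(w,W(p,[0,-.02,.06]))[0]);k2=w["frame"][u[1]-50:u[1]+50,u[0]-40:u[0]+60]
cv2.imwrite("pics/push.png",np.hstack([cv2.resize(a,None,fx=3.6,fy=3.6,interpolation=cv2.INTER_CUBIC) for a in (k,k2)])[:,:,::-1])
E
```

```text
time: 18.95
ee_pos: [0.4749, -0.3497, 0.0565]
tcp_rot: [-44.7, 0.1, -10.1]
wrist_force: [-0.4, -0.5, -1.1]
opening: 0.0
time: 19.25
ee_pos: [0.4752, -0.3487, 0.0565]
tcp_rot: [-44.9, 0.0, -10.1]
wrist_force: [-2.5, -12.5, -0.2]
opening: -0.0002
time: 19.55
ee_pos: [0.4752, -0.3486, 0.0565]
tcp_rot: [-45.2, -0.1, -10.1]
wrist_force: [-4.8, -18.1, 0.4]
opening: -0.0002
```

View pics/push.png

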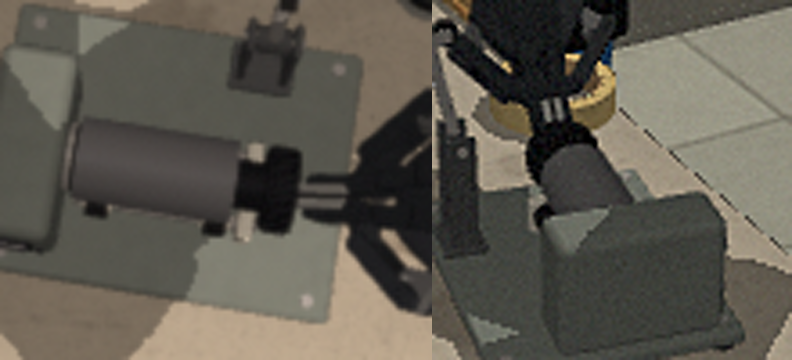

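The tube is home: the push stalled at 18 N with no motion, and the foot is against the disc at (70,165). Retract and return above the arm's grip.

```bash
python3 -m inch '[[[0,-25,-25],[0,0,0],0],[[0,-50,-25],[0,0,0],30],[[0,-100,25],[0,0,0],40],[[0,-170,95],[0,0,0],40],[[0,-200,125],[0,0,0],40],[[0,-200,125],[0,0,0],40],[[0,-200,125],[0,0,0],40]]'
python3 - <<'E'
from h import *
obs(); Rm=Rt(-10.4,[0,0,-1]); rel([.583,-.377,.31],Rm,0); rel([.583,-.377,.2184],Rm,0)
E
```

```text
time: 20.35
ee_pos: [0.4603, -0.3784, 0.266]
tcp_rot: [-46.9, -1.6, -11.3]
wrist_force: [-0.3, -0.0, -0.2]
opening: 0.0401
20.35 [ 0.4603 -0.3784  0.266 ] [-46.9  -1.6 -11.3] q [-53.8  40.5  49.6 130.5  31.2  38. ] F [-0.3 -0.  -0.2] op 40.1
shift mm [121.2 -12.3  46.3] rv [-0.751 -0.005  0.033]
shift mm [118.6  54.6 -16.2] rv [-0.751 -0.005  0.033]
```

```bash
python3 -m inch '[[[0,-30,35],[-0.15,0,0],40],[[0,-30,35],[-0.3,0,0],40],[[0,-30,35],[-0.45,0,0],40],[[0,-30,35],[-0.6,0,0.03],40],[[0,-30,35],[-0.75,0,0.03],40],[[40,-25,46],[-0.751,-0.005,0.033],40],[[80,-18,46],[-0.751,-0.005,0.033],40],[[121,-12,46],[-0.751,-0.005,0.033],40],[[121,-12,46],[-0.751,-0.005,0.033],40],[[121,-12,46],[-0.751,-0.005,0.033],40]]'
python3 - <<'E'
from h import *
obs(); Rm=Rt(-10.4,[0,0,-1]); rel([.583,-.377,.2184],Rm,0)
p=np.load("p.npy"); c=bot.camera("wrist"); im=c["frame"].copy()
for u in proj(c,[bar(p,1.79,y) for y in (-.0965,-.0735,-.0505)]): cv2.circle(im,tuple(np.int32(u)),2,(255,0,0),-1)
cv2.imwrite("pics/w3.png",im[:,:,::-1])
E
```

```text
time: 21.35
ee_pos: [0.5835, -0.3766, 0.306]
tcp_rot: [-89.9, 0.3, -10.3]
wrist_force: [-0.7, -0.1, 0.7]
opening: 0.0399
21.35 [ 0.5835 -0.3766  0.306 ] [-89.9   0.3 -10.3] q [-32.8  32.6  53.8 111.5   0.   67.5] F [-0.7 -0.1  0.7] op 39.9
shift mm [ 0.  87.6 -0.6] rv [-0.002  0.001 -0.005]
```

View pics/w3.png

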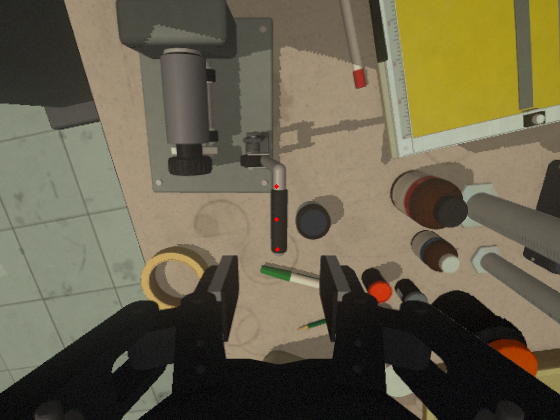

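The grip runs from (276,187) to (278,250) with the dots on it, and the tube lies on the base at (190,110). Descend, close, and start the swing down.

```bash
python3 -m inch '[[[0,45,0],[0,0,0],40],[[0,88,0],[0,0,0],40],[[0,88,0],[0,0,0],40],[[0,88,0],[0,0,0],0],[[0,88,0],[0,0,0],0],[[0,88,0],[0,0,0],0],[[0,88,0],[0,0,0],0],[[0,88,0],[0,0,0],0]]' 20 && python3 -m inch '[[[-12,-2,0],[0,0,0],0],[[-26,-3,0],[0,0,0],0],[[-40,-3,0],[0,0,0],0],[[-54,-1,0],[0,0,0],0],[[-68,2,0],[0,0,0],0],[[-81,6,0],[0,0,0],0],[[-94,12,0],[0,0,0],0],[[-106,19,0],[0,0,0],0],[[-117,27,0],[0,0,0],0],[[-128,36,0],[0,0,0],0],[[-137,46,0],[0,0,0],0],[[-146,58,0],[0,0,0],0],[[-153,69,0],[0,0,0],0],[[-159,82,0],[0,0,0],0],[[-164,95,0],[0,0,0],0],[[-168,109,0],[0,0,0],0],[[-168,109,0],[0,0,0],0]]'
python3 - <<'E'
from h import *
obs();p=np.load("p.npy")
for a in (.2,.1,.05,0,-.03): rel(bar(p,a,-.078),Rt(-10.4,[0,0,-1]))
E
```

```text
time: 22.2
ee_pos: [0.584, -0.3777, 0.2258]
tcp_rot: [-90.1, -0.3, -10.4]
wrist_force: [-0.0, -0.0, 10.6]
opening: 0.0114
time: 23.9
ee_pos: [0.4195, -0.3482, 0.1173]
tcp_rot: [-90.2, -0.4, -10.4]
wrist_force: [-4.0, 4.8, 1.8]
opening: 0.0107
23.9 [ 0.4195 -0.3482  0.1173] [-90.2  -0.4 -10.4] q [-39.7   3.1  -4.5  82.    0.1  60.7] F [-4.   4.8  1.8] op 10.7
shift mm [-2.2  9.5  1.8] rv [0.003 0.    0.007]
shift mm [-4.4 23.3  1.9] rv [0.003 0.    0.007]
shift mm [-5.  30.3  1.9] rv [0.003 0.    0.007]
shift mm [-5.2 37.3  1.9] rv [0.003 0.    0.007]
shift mm [-5.1 41.5  1.9] rv [0.003 0.    0.007]
```

```bash
python3 -m inch '[[[-1,7,0],[0,0,0],0],[[-2,14,0],[0,0,0],0],[[-3,21,0],[0,0,0],0],[[-4,26,0],[0,0,0],0],[[-4,26,0],[0,0,0],0]]'; python3 -m inch '[[[0,2,0],[0,0,0],0],[[0,4,0],[0,0,0],0],[[0,4,0],[0,0,0],0]]';  python3 -m inch '[[[0,2,0],[0,0,0],0],[[0,4,0],[0,0,0],0],[[0,4,0],[0,0,0],0]]'
```

```text
time: 24.4
ee_pos: [0.4165, -0.3477, 0.0932]
tcp_rot: [-90.1, -0.5, -10.4]
wrist_force: [-4.1, 5.9, -0.4]
opening: 0.0113
time: 24.7
ee_pos: [0.4165, -0.3477, 0.0912]
tcp_rot: [-90.1, -0.4, -10.4]
wrist_force: [-8.0, 5.6, -0.8]
opening: 0.0107
time: 25.0
ee_pos: [0.4165, -0.3477, 0.0892]
tcp_rot: [-90.1, -0.4, -10.4]
wrist_force: [-8.6, 7.1, 0.1]
opening: 0.0106
```

```bash
python3 -m inch '[[[0,2,0],[0,0,0],0],[[0,4,0],[0,0,0],0],[[0,4,0],[0,0,0],0],[[0,4,0],[0,0,0],0]]'; python3 -m inch '[[[0,2,0],[0,0,0],0],[[0,4,0],[0,0,0],0],[[0,4,0],[0,0,0],0],[[0,4,0],[0,0,0],0]]'; python3 -m inch '[[[0,2,0],[0,0,0],0],[[0,3,0],[0,0,0],0],[[0,3,0],[0,0,0],0]]'
```

```text
time: 25.4
ee_pos: [0.4164, -0.3476, 0.0871]
tcp_rot: [-90.1, -0.4, -10.4]
wrist_force: [-8.3, 5.9, -0.6]
opening: 0.011
time: 25.8
ee_pos: [0.4164, -0.3477, 0.0854]
tcp_rot: [-90.1, -0.4, -10.4]
wrist_force: [-8.9, 7.0, 2.6]
opening: 0.0112
time: 26.1
ee_pos: [0.4165, -0.3477, 0.0851]
tcp_rot: [-90.1, -0.3, -10.4]
wrist_force: [-9.4, 7.2, 4.0]
opening: 0.011
```

```bash
python3 -m inch '[[[0,3,0],[0,0,0],0],[[0,5,0],[0,0,0],0],[[0,5,0],[0,0,0],0]]'; python3 -m inch '[[[0,0,0],[0,0,0],20],[[0,0,0],[0,0,0],30],[[0,0,0],[0,0,0],30],[[0,-40,0],[0,0,0],30],[[0,-90,0],[0,0,0],30],[[0,-140,0],[0,0,0],30],[[0,-140,0],[0,0,0],30],[[0,-140,0],[0,0,0],30]]'
python3 - <<'E'
from h import *
from scipy.optimize import minimize_scalar
obs(); p=np.load("p.npy"); tt=np.linspace(0,6.3,30); im=[]
for n in ("wrist","side"):
    c=bot.camera(n);k=c["frame"].copy()
    for a,col in ((0,(255,0,0)),(.1,(0,255,0))):
        for u in proj(c,[bar(p,a,y) for y in (-.0965,-.0735,-.0505,-.0375)]): cv2.circle(k,tuple(np.int32(u)),1,col,-1)
    if n=="side":
        u=np.int32(proj(c,W(p,[0,-.03,.08]))[0]); k=cv2.resize(k[u[1]-50:u[1]+50,u[0]-50:u[0]+45],(399,420),interpolation=cv2.INTER_CUBIC)
    else:
        u=np.int32(proj(c,bar(p,0,-.04))[0]); print(u); k=cv2.resize(k[max(0,u[1]-140):u[1]+100,max(0,u[0]-100):u[0]+130],(400,420),interpolation=cv2.INTER_CUBIC)
    im.append(k)
cv2.imwrite("pics/fin.png",np.hstack(im)[:,:,::-1])
E
```

```text
time: 26.4
ee_pos: [0.4165, -0.3479, 0.0838]
tcp_rot: [-90.2, -0.4, -10.4]
wrist_force: [-13.0, 9.8, 13.1]
opening: 0.0109
time: 27.2
ee_pos: [0.4165, -0.348, 0.2254]
tcp_rot: [-90.3, -0.5, -10.4]
wrist_force: [-0.5, 0.1, -0.2]
opening: 0.03
27.2 [ 0.4165 -0.348   0.2254] [-90.3  -0.5 -10.4] q [-39.9   3.2   7.6  93.7   0.   60.5] F [-0.5  0.1 -0.2] op 30.0
[273 159]
```

View pics/fin.png

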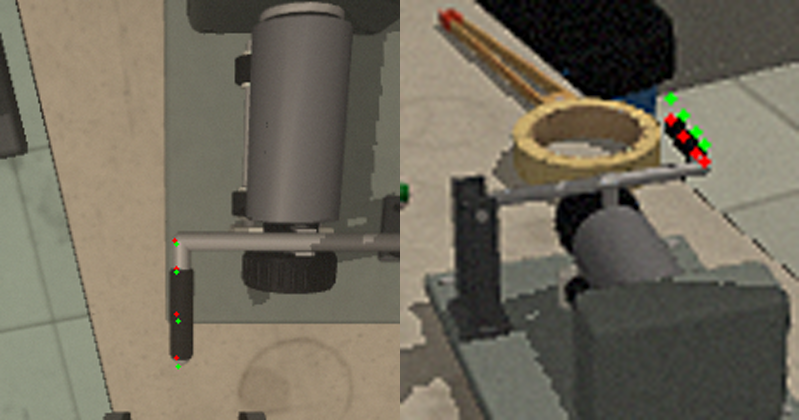

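The arm lies across the groove below the cap and the side view puts it at about angle 0. As a check I'll press the grip lightly from above with closed fingers, which also measures its height.

```bash
python3 -m inch '[[[0,0,0],[0,0,0],0],[[0,40,0],[0,0,0],0],[[0,80,0],[0,0,0],0],[[0,108,0],[0,0,0],0],[[0,112,0],[0,0,0],0],[[0,112,0],[0,0,0],0],[[0,112,0],[0,0,0],0]]'; python3 -m inch '[[[0,2,0],[0,0,0],0],[[0,4,0],[0,0,0],0],[[0,5,0],[0,0,0],0],[[0,5,0],[0,0,0],0]]'; python3 -m inch '[[[0,2,0],[0,0,0],0],[[0,4,0],[0,0,0],0],[[0,4,0],[0,0,0],0]]';  python3 -m inch '[[[0,2,0],[0,0,0],0],[[0,4,0],[0,0,0],0],[[0,4,0],[0,0,0],0]]'
```

```text
time: 28.0
ee_pos: [0.4167, -0.348, 0.1123]
tcp_rot: [-90.2, -0.4, -10.4]
wrist_force: [0.3, -0.2, -0.0]
opening: -0.0002
time: 28.4
ee_pos: [0.4167, -0.3481, 0.1074]
tcp_rot: [-90.2, -0.4, -10.4]
wrist_force: [0.6, -0.0, 0.1]
opening: -0.0001
time: 28.7
ee_pos: [0.4168, -0.3481, 0.1035]
tcp_rot: [-90.2, -0.4, -10.4]
wrist_force: [-0.3, 0.2, 3.0]
opening: 0.0
time: 29.0
ee_pos: [0.4169, -0.3484, 0.1016]
tcp_rot: [-90.3, -0.5, -10.4]
wrist_force: [-6.3, 3.5, 17.1]
opening: 0.0002
```

Contact at grip-top z 0.1035 (about -0.01 rad), then stiff at 17 N, so the roller bears on the neck. Retract and check numerically.

```bash
python3 -m inch '[[[0,-40,0],[0,0,0],0],[[0,-90,0],[0,0,0],0],[[0,-140,0],[0,0,0],0],[[-50,-140,-40],[0,0,0],20],[[-100,-140,-80],[0,0,0],20],[[-100,-140,-120],[0,0,0],20],[[-100,-140,-120],[0,0,0],20]]'
python3 - <<'E'
from h import *
from scipy.optimize import minimize
obs(); p=np.load("p.npy"); T=bot.camera("top"); S=bot.camera("side"); tt=np.linspace(0,6.3,40)
def m(c,q):
    r=lambda y,R_:W(p,np.c_[q[0]+R_*np.cos(tt),0*tt+q[1]-y,.0627+R_*np.sin(tt)])
    return mask(c,[np.vstack([r(0,.025),r(.094,.025)]),np.vstack([r(.094,.015),r(.111,.015)]),np.vstack([r(.111,.025),r(.13,.025)])])
for c in (T,S):
    D=bot.cut_out(c,"tube_tall")
    for d in D[:2]: print(d["confidence"],d["box"])
    if c is T and D:
        r=D[0]["region"]; f=lambda q:1-(m(c,q)&r).sum()/(m(c,q)|r).sum(); q0=np.array([0,.06])
        o=minimize(f,q0,method="Nelder-Mead",options=dict(initial_simplex=q0+np.array([[0,0],[.01,0],[0,.02]]))); print("foot base x,y",o.x,o.fun)
    for n in ("tube_short","loupe","tape_roll"):
        for d in bot.search_frame(c,n)[:1]: print(n,np.round(d["box"]),round(d["confidence"],2))
E
```

```text
time: 29.7
ee_pos: [0.2931, -0.4502, 0.241]
tcp_rot: [-90.3, -0.5, -10.6]
wrist_force: [0.3, 0.7, -0.3]
opening: 0.02
29.7 [ 0.2931 -0.4502  0.241 ] [-90.3  -0.5 -10.6] q [-57.    2.8   8.9  95.5   0.1  43.6] F [ 0.3  0.7 -0.3] op 20.0
0.81 [279.1, 213.7, 340.9, 246.6]
0.4 [253.5, 179.5, 360.8, 271.0]
foot base x,y [0.00219849 0.06474731] 0.11288180610889775
tube_short [158. 226. 197. 255.] 0.86
loupe [368. 161. 389. 186.] 0.58
tape_roll [390. 247. 436. 293.] 0.96
0.69 [251.2, 193.4, 280.0, 212.9]
tube_short [331. 252. 357. 304.] 0.67
loupe [187. 194. 203. 219.] 0.91
tape_roll [244. 171. 278. 186.] 0.84
```

Foot at base y 64.7 mm (home is 65), and the bystanders have not moved. Handing in.

```bash
python3 -c "
from workcell import bot
print(bot.job_done())"
```

```text
the job is handed in; nothing more can be done
None
```

The taller tube is loaded on the roller base and held down, and I handed the job in at about 30 s of the 67 s allowed.

- **Arm up:** I swung the hold-down arm up and back to about 1.79 rad. A side picture agreed with that angle.
- **Tube laid down:** I picked up the taller tube, laid it on the rollers with its cap away from the drive, and released it about 10 mm short of home.
- **Slid home:** I pushed it along with closed fingers until it stopped dead at 18 N. A fit in the last top picture puts its foot at base y 64.7 mm, against 65 for home.
- **Arm down:** I swung the arm down until its roller met resistance in the groove (13 N), then checked with a light press from above. Contact came at about -0.01 rad and stiffened to 17 N, short of the -0.04 stop, so the roller bears on the neck.
- **Other objects:** The shorter tube, loupe and tape roll show within a few pixels of where they started, which is detector scatter.

Some checks did not agree exactly:
- The tube met the rollers 2–3 mm higher than I calculated, so it settled by about that much on release.
- While I held it above the rollers, the top view put the foot about 4 mm short of where I expected. The push home took up that gap.
- When I regripped the arm's side grip, it sat about 7 mm deeper between the fingers than planned, with no effect on the swing down.

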